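Show the sharpener's blade to the video-call camera

TASK

Raise the folding screen until it stands upright, so that the camera on its free edge looks level towards you; then take the white sharpener out of the tray and show it to the camera: hold it in the air about 12 cm straight in front of the lens and level with it, upright, with its blade side facing the lens. Finish while still holding it there, motionless, with the screen still upright, and leave the eraser, the teacup and the pen cup where they are.

Things in the scene. Friction and masses are not known exactly. Their poses are not given: they have to be found in the camera images.
- stand: Aluminium keyboard base of the folding screen, 170 (x) by 220 (y) by 14 mm high, fixed to the desk. Origin: centre of its underside; x points from its front edge to its hinge edge (away from the robot), z up. The hinge axis runs along its y, at x = +70 mm, z = 22 mm.
- screen (a joint): Screen angle about the hinge axis, rad: 0 = folded flat on the keyboard, 1.57 = upright, stop at 2.3; starts partly raised. The stiff hinge stays where it is left and takes about 0.5 N m to move (3 N at the camera block). The panel is 220 mm wide, 8 mm thick and reaches 150 mm from the hinge axis, its mid-plane passing through the axis.
- lens (a point): Camera lens, a dark disc with a steel rim in the middle of the camera block's inner face (the face with the display), 171 mm from the hinge axis and 9 mm off the screen's mid-plane. With the screen upright it is 193 mm above the desk and looks along the stand's -x.
- sharpener: White plastic pencil sharpener with shavings box, standing in the tray: 24 (x) by 34 (y) by 58 mm high, about 40 g. Origin: centre of its underside; z up. Its +x face is the blade side: black window with a steel blade, and an orange strip along the top edge. Black pencil hole in the top. It can be gripped across its 34 mm width (along its y).
- sharpener_mid (a point): The middle of the sharpener, 29 mm above the centre of its underside.
- tray: Shallow brown wooden tray, 130 (x) by 160 (y) by 12 mm high, walls 4 mm, fixed to the desk to the left or to the right of the stand; its floor is 4 mm thick. Origin: centre of its underside.
- eraser: Green eraser with a short white paper band, 54 by 24 by 13 mm, lying in the tray beside the sharpener. Origin: centre of its underside. To be left alone.
- teacup: Empty white ceramic teacup, rim 72 mm across, 55 mm high, on a cork coaster (96 mm across, 5 mm thick) on the side where the tray is not. Origin: centre of its underside. To be left alone.
- pencup: Black metal pen cup, 76 mm across and 98 mm high, its pens reaching 170 mm, on the left of the desk beyond the work. Origin: centre of its underside. To be left alone.
- camera_block (a point): Centre of the black camera block that stands out from the middle of the screen's free edge: 40 mm wide (along the stand's y), 16 mm thick, from 150 to 190 mm from the hinge axis. It can be pinched across its 40 mm width and then turns freely between the pads about the stand's y.
Mind the look-alikes: they are no part of the job. Several things look just like the sharpener: the one meant starts farthest to the robot's left.

How it is judged (in metres and radians):
On the way, in this order (a step that is already met when the one before it is completed fails the run):
1. the screen stands upright (within 10 degrees) and still (value of joint screen between 1.4 and 1.74 rad and velocity of joint screen between -0.1 and 0.1 rad/s), for 0.3 s.
2. the sharpener is lifted out of the tray in the fingers (height (world z) of sharpener above 0.04 m and contact force between the fingers and sharpener above 0.5 N and contact force between sharpener and tray below 0.05 N), for 0.2 s.
At the end, for the whole second after the job is handed in: Screen upright within 10 deg. Sharpener still and held, touching neither screen nor stand: middle 90-150 mm before the lens, within 25 mm sideways, 30 mm of lens height (193 mm), upright within 11 deg, blade side to the lens within 15 deg. Eraser, teacup, pen cup moved under 30 mm, cup upright (value of joint screen between 1.4 and 1.74 rad and x of lens in the frame of sharpener between 0.09 and 0.15 m and y of sharpener_mid in the frame of stand between -0.025 and 0.025 m and height (world z) of sharpener_mid between 0.163 and 0.223 m and angle between sharpener's own z axis and vertical below 0.2 rad and angle between the x axis of sharpener and the x axis of stand, either way round below 0.26 rad and linear speed of sharpener below 0.03 m/s and contact force between the fingers and sharpener above 0.5 N and contact force between sharpener and stand below 0.05 N and distance of each of eraser, teacup, pencup from where it was at the start of the episode below 0.03 m and angle between teacup's own z axis and vertical below 0.3 rad); the arm keeps its last pose, push and grip.
It fails at once if the eraser, the teacup or the pen cup is pushed more than 30 mm (distance of any of eraser, teacup, pencup from where it was at the start of the episode above 0.03 m).
It fails at once if the teacup or the pen cup is tipped (angle between any of teacup, pencup's own z axis and vertical above 0.3 rad).
It also fails if it takes over 54 s, if anything falls off the work surface, if the arm or the gripper's body presses on something with over 40 N, if the wrist force passes 120 N, or if a joint passes its speed limit or range.

ROBOT

A 6-joint arm with a two-finger parallel gripper is mounted at the origin on the work surface. World frame = base frame: x ahead of the robot, y to its left, z up, the work surface at z = 0. Lengths are in m, angles in degrees, forces in N, time in s.
With the tool pointing down it reaches from about 0.275 to 0.775 m from the base axis. Payload 14.6 kg.
Tool frame: the origin (TCP) lies at the very end of the fingers, on their centre line; the grasp point (between the pads) lies 19 mm behind it; z points along the fingers, y is the line along which they close (so a half turn about z gives the same grasp; the last joint's range is limited). The gripper opens to 85 mm and grips with 20 to 120 N. Pads are 22 mm wide; open, the fingers measure 114 mm over their backs; the gripper's body (76 mm by 85 mm) begins 54 mm behind the grasp point. The pads swing forward as they close: fully open they stand 13 mm farther back than shut.
Start: joints at [66.79, 15.075, -2.767, 72.158, 0, 81.102], TCP at [0.13, 0.509, 0.231] pointing down, gripper open.
Joint ranges: [-151.79, 151.79], [-50.71, 97.33], [-67.44, 78.34], [-121.81, 120.89], [-77.56, 73.72], [-180, 180]. Speed limits (degrees/s): [108.29, 108.29, 147.25, 159.86, 180, 180].

INTERFACE

Orientations are given as a 3x3 rotation matrix whose columns are the frame's x, y, z axes.
In Python, from station import read_state, eyes, ticket gives the robot as it stands.
- The arm moves only by the tool play_rows, never from a script. Its argument "steps" is a list of rows, each an object of numbers: "dx", "dy", "dz": the shift along the world's x, y, z in units of 0.08 m (1.0 is 0.08 m); "ax", "ay", "az": the turn, a rotation vector about the world's x, y, z in units of 90 degrees (1.0 is 90 degrees); "jaw": the closure, from 0 (fully open) to 1 (shut). A call has exactly 5 rows; each row shifts and turns the commanded pose from where the row before left it; what a row does not reach is not made up. A row lasts 1/10 s, in which the tool goes at most 50 mm and 8.59 degrees, less where a joint would pass 70% of its speed; a pose out of reach is approached as far as the arm can. A call with a number of a shift or a turn outside -1 to 1 is refused whole. A call with a gripper value outside its range is refused whole. The fingers move at their own pace and stop on an object; "grip_force" is the grip in N (left out, the last holds). Time passes only in rows, so rows that do not move let the fingers close, or fill a call up. It gives the time, the measured TCP pose, the force, the opening and the grip force at its end, in the units of the state.
- read_state(): the state, without advancing time (a new reading comes with each control period).
- eyes.capture(name): name is "scene" or "top" or "wrist"; returns the picture (400x640x3 uint8, blue, green, red); there is no depth.
- eyes.camera_info(name): a dict with "K" (3x3 intrinsics, pixels), "D" ([k1, k2, p1, p2, k3] as OpenCV has them; the pictures are not rectified), "R" (3x3) and "t" (3): a world point X has camera coordinates R X + t. Camera axes: x right, y down, z forward; pixel columns grow to the right and rows downward; lengths in m; the calibration is good to about 2 mm. A picture is of the moment at which its call begins: read the wrist's pose just before it. camera_info takes no time and is no camera call; for the wrist camera it gives the pose at the moment of the call.
- ticket.sign_off(): hands the job in; it is judged then, once.
The state is a dict: "t": time; "qpos": joint angles; "joint_velocities": joint speeds; "joint_torque": joint torques, N m; "eef_pos": TCP position; "eef_rot": TCP orientation; "force": force on the tool from outside, world axes, zero at the start; "moment": the same for the moment, N m; "width": opening from 0.0 (shut) to 1.0 (fully open); "gripper_force": force on a finger pad.
Only numpy, scipy, OpenCV 4.12 (cv2) and the standard library are available. Lean on these libraries where they do the work, as an engineer would, in place of code of your own. Each camera call takes 0.05 s, during which the arm holds its last target. There are 200 camera calls.

## Working session

There is one attempt and no reset: what is moved stays moved. The work goes in short steps, Python scripts to look and compute and a tool call to move; the robot and the scene stay as the last step left them, time stands still between calls to the robot, and variables do not carry over. Pictures are saved under pics/ and viewed, at most 10 in all, crops included, and the job is handed in when it is done.

Besides the shell and the picture viewer there is one more tool, called after ">>>" by a JSON object that holds its "fn" and its "kwargs", one argument or row to a line. play_rows: Moves the arm, as the interface text tells. Its arguments: {"type":"object","properties":{"steps":{"type":"array"},"grip_force":{"type":"number"}},"required":["steps"]}

```bash
mkdir -p pics; ls; python3 - <<'E'
from station import read_state, eyes
import cv2, numpy as np
s=read_state(); print({k:np.round(v,3).tolist() for k,v in s.items()})
for n in("scene","top"):
    cv2.imwrite(f"pics/{n}0.png",eyes.capture(n)); c=eyes.camera_info(n); print(n,{k:np.round(v,3).tolist() for k,v in c.items()})
E
```

```text
pics
{'t': 0.0, 'qpos': [66.789, 15.099, -2.802, 72.158, 0.0, 81.103], 'joint_velocities': [0.062, 0.001, 0.039, 0.046, 0.043, 0.0], 'joint_torque': [-0.006, -63.761, 38.457, 0.014, -0.001, 0.0], 'eef_pos': [0.13, 0.508, 0.231], 'eef_rot': [[-0.969, 0.247, -0.0], [0.247, 0.969, -0.001], [0.0, -0.001, -1.0]], 'force': [0.396, 0.022, -0.353], 'moment': [-0.048, 0.006, 0.011], 'gripper_force': 0.0, 'width': 1.004}
scene {'K': [[368.569, 0.0, 317.627], [0.0, 368.569, 193.659], [0.0, 0.0, 1.0]], 'D': [-0.033, 0.0, 0.0, 0.0, 0.0], 'R': [[0.172, 0.985, 0.01], [0.803, -0.134, -0.581], [-0.571, 0.108, -0.814]], 't': [-0.073, -0.398, 1.102]}
top {'K': [[394.759, 0.0, 322.425], [0.0, 394.759, 201.388], [0.0, 0.0, 1.0]], 'D': [-0.061, 0.0, 0.0, 0.0, 0.0], 'R': [[-0.021, -1.0, 0.015], [-0.997, 0.02, -0.078], [0.078, -0.017, -0.997]], 't': [-0.017, 0.509, 1.13]}
```

View pics/scene0.png

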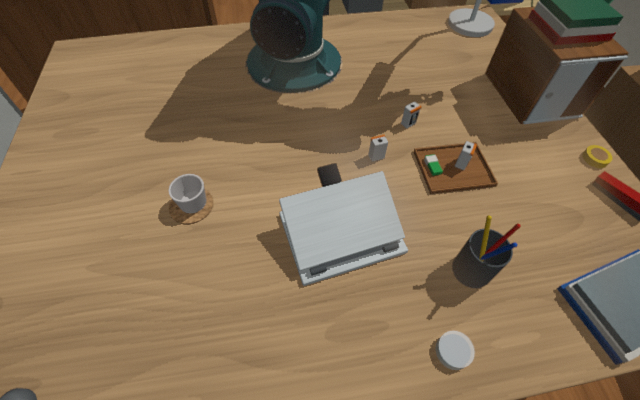

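View pics/top0.png

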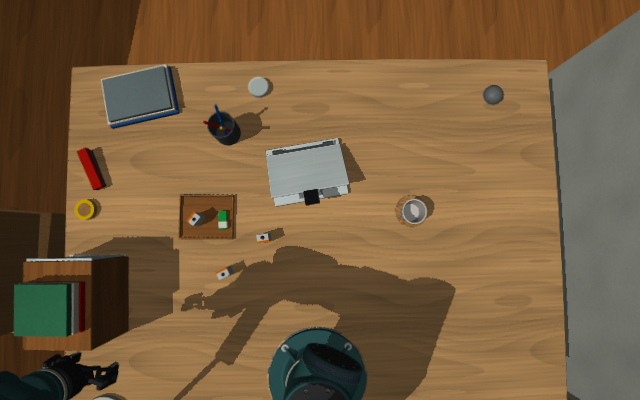

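Top view: the tray is at (208,216), with the stand at (308,172), camera block at (311,197), teacup at (413,210) and pen cup at (223,128). Sharpener look-alikes are at (194,218), (263,237) and (224,273). The one at (194,218) is farthest left and the only one in the tray, so it fits the description. I'll confirm it in a crop.

```bash
cat > h.py <<'E'
import numpy as np, cv2
from station import read_state, eyes
def ray(n,uv,c=None):
    c=c or eyes.camera_info(n); R=np.array(c["R"]);t=np.array(c["t"])
    p=cv2.undistortPoints(np.array([[uv]],float),np.array(c["K"]),np.array(c["D"]))[0,0]
    return -R.T@t, R.T@np.array([p[0],p[1],1])
def at(n,uv,z,c=None):
    o,d=ray(n,uv,c); return o+d*(z-o[2])/d[2]
def proj(n,X,c=None):
    c=c or eyes.camera_info(n)
    return cv2.projectPoints(np.array(X,float).reshape(-1,3),cv2.Rodrigues(np.array(c["R"]))[0],np.array(c["t"]),np.array(c["K"]),np.array(c["D"]))[0][:,0]
def tri(u1,u2,n1="top",n2="scene"):
    o1,d1=ray(n1,u1);o2,d2=ray(n2,u2)
    s=np.linalg.lstsq(np.c_[d1,-d2],o2-o1,rcond=None)[0]
    a,b=o1+d1*s[0],o2+d2*s[1]; return (a+b)/2,np.linalg.norm(a-b)
E
python3 - <<'E'
import cv2,numpy as np
a=cv2.imread("pics/top0.png")[125:290,175:355]; b=cv2.imread("pics/scene0.png")[90:290,270:510]
a=cv2.resize(a,None,fx=3,fy=3,interpolation=2);b=cv2.resize(b,None,fx=3,fy=3,interpolation=2)
cv2.imwrite("pics/topc.png",a);cv2.imwrite("pics/scenec.png",b)
E
```

```text
(no output)
```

View pics/topc.png

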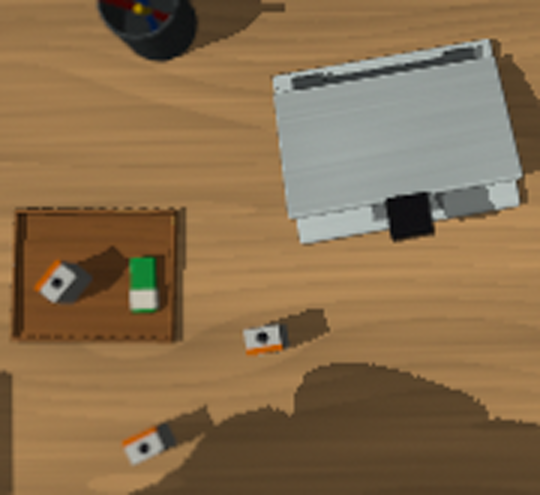

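View pics/scenec.png

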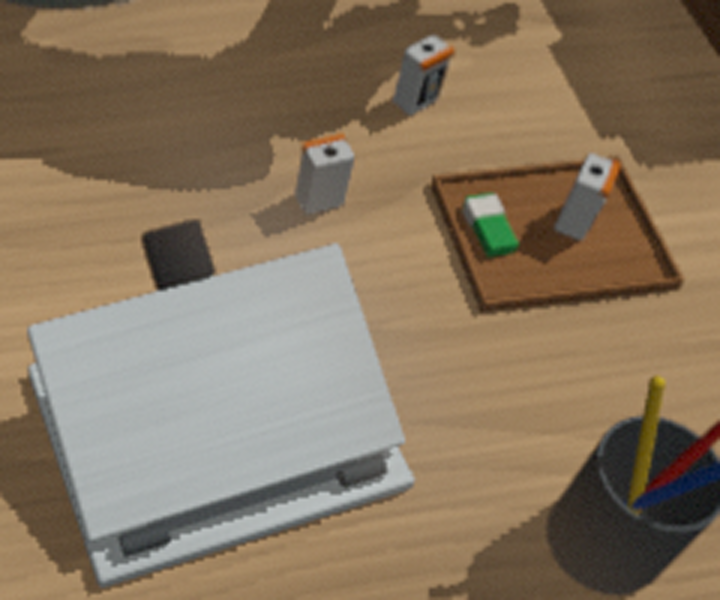

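The crops confirm the target: the tray sharpener, with its hole at top crop (57,283) and scene crop (597,171). Its orange/blade edge faces up-left in the top view, from (37,288) to (55,262). Next I'll fit the stand, screen and sharpener.

```bash
cat > fit.py <<'E'
from h import *
from scipy.optimize import least_squares
T=lambda u:(u[0]/3+175-1/3,u[1]/3+125-1/3); S=lambda u:(u[0]/3+270-1/3,u[1]/3+90-1/3)
def stand(p,L):
    L=np.atleast_2d(L);c,s=np.cos(p[2]),np.sin(p[2])
    return np.c_[p[0]+c*L[:,0]-s*L[:,1],p[1]+s*L[:,0]+c*L[:,1],L[:,2]]
def scr(th,r,y,n):  # n: toward inner face
    return [.07-r*np.cos(th)-n*np.sin(th),y,.022+r*np.sin(th)-n*np.cos(th)]
if __name__=="__main__":
    tp=[T(u) for u in[(274,76),(491,40),(302,243),(519,206),(289,217),(521,178)]]
    sp=[S(u) for u in[(412,483),(102,583),(340,245),(30,325)]]
    def model(p):
        a=[[.085,.11,.014],[.085,-.11,.014],[-.085,.11,.014],[-.085,-.11,.014],scr(p[3],.15,.11,-.004),scr(p[3],.15,-.11,-.004)]
        b=[[.085,.11,.007],[.085,-.11,.0],scr(p[3],.15,.11,-.004),scr(p[3],.15,-.11,-.004)]
        return proj("top",stand(p,a)),proj("scene",stand(p,b))
    f=lambda p:np.r_[(model(p)[0]-tp).ravel(),(model(p)[1]-sp).ravel()]
    r=least_squares(f,[.6,.0,0.1,.5]);print("stand",r.x.round(4),r.fun.round(1))
    p=r.x
    print("block",stand(p,scr(p[3],.17,0,.001)),"hinge",stand(p,[.07,0,.022]),"lens up",stand(p,scr(np.pi/2,.171,0,.009)))
    print("block upright",stand(p,scr(np.pi/2,.17,0,.001)))
    print("hole",tri(T((57,283)),S((597,171))),at("top",T((57,283)),.062),at("scene",S((597,171)),.062))
    a,b=at("top",T((37,288)),.06),at("top",T((55,262)),.06);print("orange",a,b,np.linalg.norm(a-b),"yaw",np.degrees(np.arctan2(*(a-b)[1::-1]))-90)
    c,d=at("scene",S((608,196)),.06),at("scene",S((621,163)),.06);print(c,d,np.linalg.norm(c-d),np.degrees(np.arctan2(*(c-d)[1::-1]))-90)
    print("eraser",at("top",T((143,284)),.017),"cup",at("top",(413,210),.055))
    print("decoys",at("top",T((262,337)),.058),at("top",T((144,447)),.058),"pencup",at("top",(223,128),.05))
E
python3 fit.py
```

```text
stand [0.5982 0.0185 0.1488 0.4054] [-1.4 -0.4 -0.6 -0.6 -1.6  0.4  0.1  0.2 -1.1  0.6  0.3  0.3  0.8  0.5
 -1.5  1.6 -0.4 -1.1 -1.6 -0.5]
block [[0.51249981 0.0056862  0.08811989]] hinge [[0.66738615 0.02891073 0.022     ]] lens up [[0.65848566 0.02757614 0.193     ]]
block upright [[0.66639721 0.02876244 0.192     ]]
hole (array([0.46323189, 0.33632622, 0.06079835]), np.float64(0.0024643944730095603)) [0.46265931 0.33477891 0.062     ] [0.4644396  0.33677687 0.062     ]
orange [0.45841761 0.35427103 0.06      ] [0.48245716 0.33734434 0.06      ] 0.0294009016626846 yaw 54.849905465194695
[0.48773864 0.3361103  0.06      ] [0.45795855 0.35987984 0.06      ] 0.038103083829736095 -128.5957817367333
eraser [0.46187508 0.26470564 0.017     ] cup [ 0.47571072 -0.2839289   0.055     ]
decoys [0.40871388 0.14394196 0.058     ] [0.30901253 0.25481269 0.058     ] pencup [0.72407363 0.25512981 0.05      ]
```

>>> {"fn": "play_rows", "kwargs": {
  "steps": [
    {"dx":0.315,"dy":-0.419,"dz":0,"az":0.0169,"jaw":0},
    {"dx":0.315,"dy":-0.419,"dz":0,"az":0.0169,"jaw":0},
    {"dx":0.315,"dy":-0.419,"dz":0,"az":0.0169,"jaw":0},
    {"dx":0.315,"dy":-0.419,"dz":0,"az":0.0169,"jaw":0},
    {"dx":0.315,"dy":-0.419,"dz":0,"az":0.0169,"jaw":0}
  ],
  "grip_force": 40
}}

```text
validation failed for argument at $.st...
```

>>> {"fn": "play_rows", "kwargs": {
  "steps": [
    {"dx":0.315,"dy":-0.419,"dz":0,"az":0.0169,"jaw":0},
    {"dx":0.315,"dy":-0.419,"dz":0,"az":0.0169,"jaw":0},
    {"dx":0.315,"dy":-0.419,"dz":0,"az":0.0169,"jaw":0},
    {"dx":0.315,"dy":-0.419,"dz":0,"az":0.0169,"jaw":0},
    {"dx":0.315,"dy":-0.419,"dz":0,"az":0.0169,"jaw":0}
  ]
}}

```text
validation failed for argument at $.st...
```

>>> {"fn": "play_rows", "kwargs": {
  "steps": [
    {"dx":0.315,"dy":-0.419,"dz":0,"az":0.0169,"jaw":0},
    {"dx":0.315,"dy":-0.419,"dz":0,"az":0.0169,"jaw":0},
    {"dx":0.315,"dy":-0.419,"dz":0,"az":0.0169,"jaw":0},
    {"dx":0.315,"dy":-0.419,"dz":0,"az":0.0169,"jaw":0},
    {"dx":0,"dy":0,"dz":0,"az":0,"jaw":0}
  ]
}}

```text
validation failed for argument at $.st...
```

>>> {"fn": "play_rows", "kwargs": {
  "steps": [
    {"dx":0.315,"dy":-0.419,"dz":0,"ax":0,"ay":0,"az":0.0169,"jaw":0},
    {"dx":0.315,"dy":-0.419,"dz":0,"ax":0,"ay":0,"az":0.0169,"jaw":0},
    {"dx":0.315,"dy":-0.419,"dz":0,"ax":0,"ay":0,"az":0.0169,"jaw":0},
    {"dx":0.315,"dy":-0.419,"dz":0,"ax":0,"ay":0,"az":0.0169,"jaw":0},
    {"dx":0.315,"dy":-0.419,"dz":0,"ax":0,"ay":0,"az":0.0169,"jaw":0}
  ],
  "grip_force": 40
}}

```text
t: 0.6
eef_pos: [0.2563, 0.3396, 0.2311]
eef_rot: [[-0.993, 0.115, -0.0], [0.115, 0.993, -0.0], [0.0, -0.0, -1.0]]
force: [1.4, 0.1, -0.0]
width: 0.996
gripper_force: 0.0
```

>>> {"fn": "play_rows", "kwargs": {
  "steps": [
    {"dx":0.315,"dy":-0.419,"dz":0,"ax":0,"ay":0,"az":0.0169,"jaw":0},
    {"dx":0.315,"dy":-0.419,"dz":0,"ax":0,"ay":0,"az":0.0169,"jaw":0},
    {"dx":0.315,"dy":-0.419,"dz":0,"ax":0,"ay":0,"az":0.0169,"jaw":0},
    {"dx":0.315,"dy":-0.419,"dz":0,"ax":0,"ay":0,"az":0.0169,"jaw":0},
    {"dx":0.315,"dy":-0.419,"dz":0,"ax":0,"ay":0,"az":0.0169,"jaw":0}
  ]
}}

```text
t: 1.1
eef_pos: [0.3824, 0.1719, 0.2313]
eef_rot: [[-1.0, -0.017, -0.0], [-0.017, 1.0, 0.0], [0.0, 0.0, -1.0]]
force: [1.2, 0.5, 0.4]
width: 0.999
gripper_force: 0.0
```

>>> {"fn": "play_rows", "kwargs": {
  "steps": [
    {"dx":0.315,"dy":-0.419,"dz":0,"ax":0,"ay":0,"az":0.0169,"jaw":0},
    {"dx":0.315,"dy":-0.419,"dz":0,"ax":0,"ay":0,"az":0.0169,"jaw":0},
    {"dx":0.315,"dy":-0.419,"dz":0,"ax":0,"ay":0,"az":0.0169,"jaw":0},
    {"dx":0.315,"dy":-0.419,"dz":0,"ax":0,"ay":0,"az":0.0169,"jaw":0},
    {"dx":0.315,"dy":-0.419,"dz":0,"ax":0,"ay":0,"az":0.0169,"jaw":0}
  ]
}}

```text
t: 1.6
eef_pos: [0.5084, 0.0042, 0.2311]
eef_rot: [[-0.989, -0.149, -0.0], [-0.149, 0.989, 0.0], [0.0, 0.0, -1.0]]
force: [0.7, 0.2, 0.0]
width: 1.0
gripper_force: 0.0
```

```bash
python3 - <<'E'
from h import *
from fit import stand,scr
s=read_state();print(s["eef_pos"],s["eef_rot"])
c=eyes.camera_info("wrist");im=eyes.capture("wrist");cv2.imwrite("pics/wrist1.png",im)
p=[.5982,.0185,.1488,.4054]
B=[scr(p[3],r,y,n) for r in(.15,.19) for y in(-.02,.02) for n in(-.007,)]
print(proj("wrist",stand(p,B),c).round(0).tolist())
E
```

```text
[0.50843293 0.00422929 0.23105062] [[-9.88897260e-01 -1.48600274e-01 -4.10625274e-04]
 [-1.48600338e-01  9.88897327e-01  1.28498748e-04]
 [ 3.86971286e-04  1.88091115e-04 -9.99999907e-01]]
[[296.0, 215.0], [340.0, 215.0], [294.0, 180.0], [342.0, 180.0]]
```

View pics/wrist1.png

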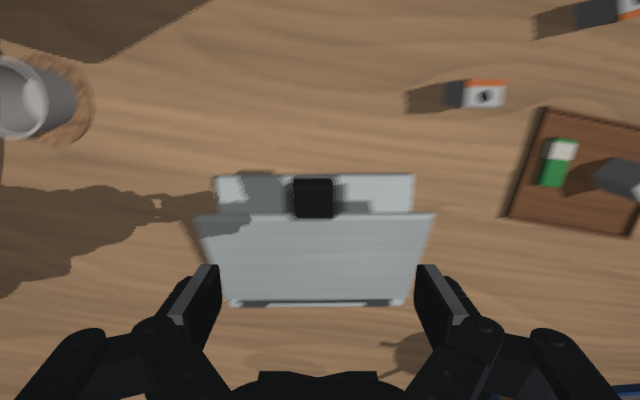

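The wrist view shows the camera block at (292–334, 178–218), about 3 mm to −y of the prediction. I'll go down over it and pinch.

>>> {"fn": "play_rows", "kwargs": {
  "steps": [
    {"dx":0,"dy":-0.04,"dz":-0.4,"ax":0,"ay":0,"az":0,"jaw":0},
    {"dx":0,"dy":0,"dz":-0.4,"ax":0,"ay":0,"az":0,"jaw":0},
    {"dx":0,"dy":0,"dz":-0.4,"ax":0,"ay":0,"az":0,"jaw":0},
    {"dx":0,"dy":0,"dz":-0.4,"ax":0,"ay":0,"az":0,"jaw":0},
    {"dx":0,"dy":0,"dz":-0.4,"ax":0,"ay":0,"az":0,"jaw":0}
  ]
}}

```text
t: 2.15
eef_pos: [0.5074, 0.0028, 0.07]
eef_rot: [[-0.989, -0.148, -0.0], [-0.148, 0.989, 0.0], [0.0, 0.0, -1.0]]
force: [0.3, 0.1, 0.3]
width: 0.998
gripper_force: 0.0
```

>>> {"fn": "play_rows", "kwargs": {
  "steps": [
    {"dx":0,"dy":0,"dz":0,"ax":0,"ay":0,"az":0,"jaw":1},
    {"dx":0,"dy":0,"dz":0,"ax":0,"ay":0,"az":0,"jaw":1},
    {"dx":0,"dy":0,"dz":0,"ax":0,"ay":0,"az":0,"jaw":1},
    {"dx":0,"dy":0,"dz":0,"ax":0,"ay":0,"az":0,"jaw":1},
    {"dx":0,"dy":0,"dz":0,"ax":0,"ay":0,"az":0,"jaw":1}
  ]
}}

```text
t: 2.65
eef_pos: [0.5082, 0.0037, 0.0727]
eef_rot: [[-0.989, -0.149, 0.002], [-0.149, 0.989, 0.002], [-0.002, 0.002, -1.0]]
force: [-1.2, 9.4, 2.6]
width: 0.462
gripper_force: 45.0
```

```bash
python3 - <<'E'
from h import *
# round-number arc plan: r=.175 from th=.405 to 1.571, deltas per row in 0.08 m units along stand x dir
th=np.linspace(.405,1.60,21); X=-.175*np.cos(th); Z=.175*np.sin(th)
for a,b in zip(np.diff(X),np.diff(Z)): print(np.round([a*.989/.08,a*.148/.08,b/.08],3))
im=eyes.capture("top")[140:270,240:400]; cv2.imwrite("pics/top2.png",cv2.resize(im,None,fx=4,fy=4))
E
```

```text
[0.054 0.008 0.119]
[0.061 0.009 0.115]
[0.068 0.01  0.111]
[0.074 0.011 0.107]
[0.081 0.012 0.102]
[0.087 0.013 0.097]
[0.092 0.014 0.092]
[0.097 0.015 0.086]
[0.102 0.015 0.08 ]
[0.107 0.016 0.074]
[0.111 0.017 0.067]
[0.115 0.017 0.06 ]
[0.118 0.018 0.053]
[0.121 0.018 0.046]
[0.123 0.018 0.039]
[0.126 0.019 0.031]
[0.127 0.019 0.023]
[0.128 0.019 0.016]
[0.129 0.019 0.008]
[0.129 0.019 0.   ]
```

View pics/top2.png

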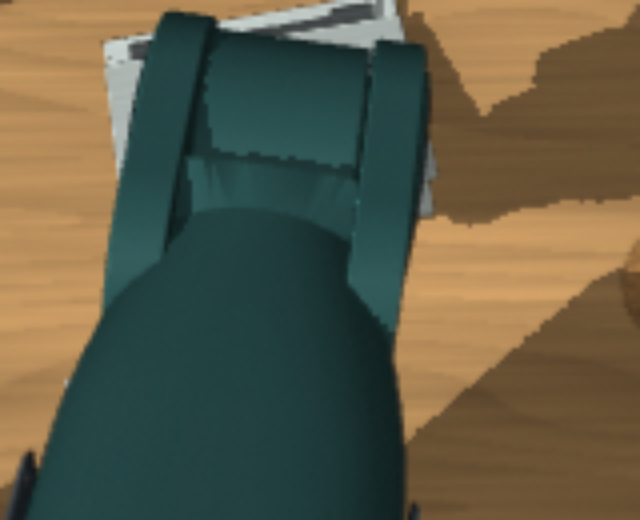

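The top view is blocked by the arm, but the 39 mm opening shows the block is pinched. The 9 N side force means my 3 mm y correction was too much, so I'll ease it back while raising.

>>> {"fn": "play_rows", "kwargs": {
  "steps": [
    {"dx":0.054,"dy":0.025,"dz":0.119,"ax":0,"ay":0,"az":0,"jaw":1},
    {"dx":0.061,"dy":0.02,"dz":0.115,"ax":0,"ay":0,"az":0,"jaw":1},
    {"dx":0.068,"dy":0.01,"dz":0.111,"ax":0,"ay":0,"az":0,"jaw":1},
    {"dx":0.074,"dy":0.011,"dz":0.107,"ax":0,"ay":0,"az":0,"jaw":1},
    {"dx":0.081,"dy":0.012,"dz":0.102,"ax":0,"ay":0,"az":0,"jaw":1}
  ]
}}

```text
t: 3.2
eef_pos: [0.5355, 0.0082, 0.1171]
eef_rot: [[-0.989, -0.148, 0.001], [-0.148, 0.989, -0.002], [-0.001, -0.002, -1.0]]
force: [4.0, -6.5, -10.9]
width: 0.46
gripper_force: 42.9
```

>>> {"fn": "play_rows", "kwargs": {
  "steps": [
    {"dx":0.087,"dy":0.013,"dz":0.097,"ax":0,"ay":0,"az":0,"jaw":1},
    {"dx":0.092,"dy":0.014,"dz":0.092,"ax":0,"ay":0,"az":0,"jaw":1},
    {"dx":0.097,"dy":0.015,"dz":0.086,"ax":0,"ay":0,"az":0,"jaw":1},
    {"dx":0.102,"dy":0.015,"dz":0.08,"ax":0,"ay":0,"az":0,"jaw":1},
    {"dx":0.107,"dy":0.016,"dz":0.074,"ax":0,"ay":0,"az":0,"jaw":1}
  ]
}}

```text
t: 3.7
eef_pos: [0.5736, 0.0142, 0.1511]
eef_rot: [[-0.989, -0.148, -0.0], [-0.148, 0.989, -0.002], [0.001, -0.001, -1.0]]
force: [0.5, -5.4, -10.5]
width: 0.462
gripper_force: 41.9
```

>>> {"fn": "play_rows", "kwargs": {
  "steps": [
    {"dx":0.111,"dy":0.007,"dz":0.065,"ax":0,"ay":0,"az":0,"jaw":1},
    {"dx":0.115,"dy":0.017,"dz":0.058,"ax":0,"ay":0,"az":0,"jaw":1},
    {"dx":0.118,"dy":0.018,"dz":0.051,"ax":0,"ay":0,"az":0,"jaw":1},
    {"dx":0.121,"dy":0.018,"dz":0.044,"ax":0,"ay":0,"az":0,"jaw":1},
    {"dx":0.123,"dy":0.018,"dz":0.037,"ax":0,"ay":0,"az":0,"jaw":1}
  ]
}}

```text
t: 4.2
eef_pos: [0.6201, 0.0214, 0.1718]
eef_rot: [[-0.989, -0.148, -0.001], [-0.148, 0.989, 0.0], [0.001, 0.0, -1.0]]
force: [-6.5, 2.5, -1.6]
width: 0.46
gripper_force: 42.8
```

>>> {"fn": "play_rows", "kwargs": {
  "steps": [
    {"dx":0.126,"dy":0.019,"dz":0.031,"ax":0,"ay":0,"az":0,"jaw":1},
    {"dx":0.127,"dy":0.019,"dz":0.023,"ax":0,"ay":0,"az":0,"jaw":1},
    {"dx":0.128,"dy":0.019,"dz":0.016,"ax":0,"ay":0,"az":0,"jaw":1},
    {"dx":0.129,"dy":0.019,"dz":0.008,"ax":0,"ay":0,"az":0,"jaw":1},
    {"dx":0.1,"dy":0.015,"dz":0,"ax":0,"ay":0,"az":0,"jaw":1}
  ]
}}

```text
t: 4.7
eef_pos: [0.6692, 0.0292, 0.1783]
eef_rot: [[-0.989, -0.148, -0.0], [-0.148, 0.989, 0.001], [-0.0, 0.001, -1.0]]
force: [-6.5, 4.2, 2.9]
width: 0.461
gripper_force: 44.0
```

>>> {"fn": "play_rows", "kwargs": {
  "steps": [
    {"dx":0,"dy":0,"dz":0,"ax":0,"ay":0,"az":0,"jaw":1},
    {"dx":0,"dy":0,"dz":0,"ax":0,"ay":0,"az":0,"jaw":1},
    {"dx":0,"dy":0,"dz":0,"ax":0,"ay":0,"az":0,"jaw":0.5},
    {"dx":0,"dy":0,"dz":0,"ax":0,"ay":0,"az":0,"jaw":0.3},
    {"dx":0,"dy":0,"dz":0,"ax":0,"ay":0,"az":0,"jaw":0.3}
  ]
}}

```text
t: 5.2
eef_pos: [0.6697, 0.0281, 0.1773]
eef_rot: [[-0.989, -0.148, 0.001], [-0.148, 0.989, -0.0], [-0.001, -0.0, -1.0]]
force: [0.7, 0.8, 0.1]
width: 0.703
gripper_force: 0.0
```

```bash
python3 - <<'E'
from h import *
from fit import stand,scr
im=eyes.capture("scene");cv2.imwrite("pics/scene2.png",cv2.resize(im[90:290,230:470],None,fx=3,fy=3))
p=[.5982,.0185,.1488]
for th in(1.4,1.5,1.571,1.65,1.74): print(th,[((proj("scene",stand(p,scr(th,r,y,n)))[0]-[230,90])*3).round(0).tolist() for r,y,n in((.15,.11,-.004),(.15,-.11,-.004),(.19,.02,-.007))])
print(read_state()["eef_pos"])
E
```

```text
1.4 [[565.0, 295.0], [188.0, 400.0], [424.0, 287.0]]
1.5 [[578.0, 315.0], [196.0, 422.0], [440.0, 314.0]]
1.571 [[588.0, 330.0], [202.0, 440.0], [450.0, 335.0]]
1.65 [[598.0, 347.0], [209.0, 460.0], [462.0, 360.0]]
1.74 [[609.0, 369.0], [217.0, 485.0], [476.0, 391.0]]
[0.66958501 0.02818165 0.17710922]
```

View pics/scene2.png

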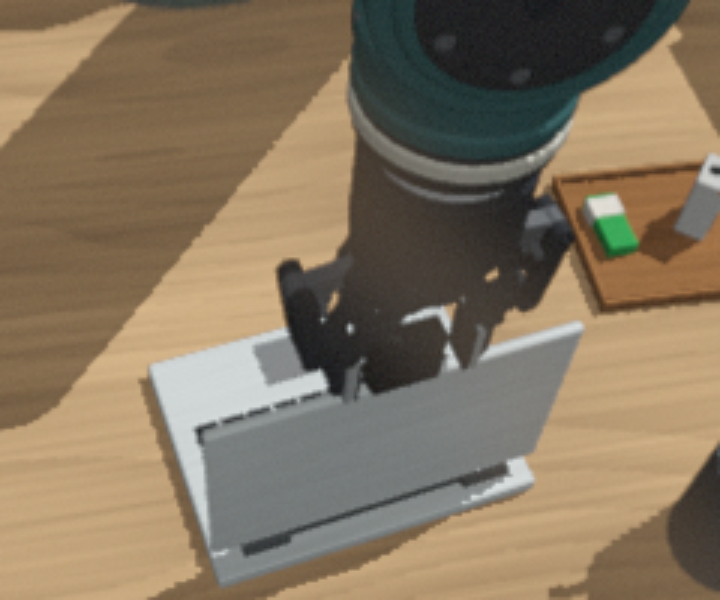

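The scene view shows the screen's free-edge corners at (582,325) and (204,433), which gives about 1.55 rad. The screen is upright, so I'll retract and go to the sharpener.

>>> {"fn": "play_rows", "kwargs": {
  "steps": [
    {"dx":0,"dy":0,"dz":0.15,"ax":0,"ay":0,"az":0,"jaw":0.2},
    {"dx":0,"dy":0,"dz":0.3,"ax":0,"ay":0,"az":0,"jaw":0.2},
    {"dx":0,"dy":0,"dz":0.4,"ax":0,"ay":0,"az":0,"jaw":0.2},
    {"dx":0,"dy":0,"dz":0.4,"ax":0,"ay":0,"az":0,"jaw":0.2},
    {"dx":0,"dy":0,"dz":0.1,"ax":0,"ay":0,"az":0,"jaw":0.2}
  ]
}}

```text
t: 5.75
eef_pos: [0.6701, 0.0282, 0.289]
eef_rot: [[-0.989, -0.148, 0.005], [-0.148, 0.989, -0.0], [-0.005, -0.001, -1.0]]
force: [1.5, 0.4, 0.8]
width: 0.803
gripper_force: 0.0
```

>>> {"fn": "play_rows", "kwargs": {
  "steps": [
    {"dx":-0.258,"dy":0.384,"dz":0,"ax":0,"ay":0,"az":0.0494,"jaw":0.2},
    {"dx":-0.258,"dy":0.384,"dz":0,"ax":0,"ay":0,"az":0.0494,"jaw":0.2},
    {"dx":-0.258,"dy":0.384,"dz":0,"ax":0,"ay":0,"az":0.0494,"jaw":0.2},
    {"dx":-0.258,"dy":0.384,"dz":0,"ax":0,"ay":0,"az":0.0494,"jaw":0.2},
    {"dx":-0.258,"dy":0.384,"dz":0,"ax":0,"ay":0,"az":0.0494,"jaw":0.2}
  ]
}}

```text
t: 6.25
eef_pos: [0.5652, 0.1829, 0.2849]
eef_rot: [[-0.858, -0.514, 0.0], [-0.514, 0.858, -0.0], [-0.0, -0.0, -1.0]]
force: [-0.0, 0.5, 0.8]
width: 0.797
gripper_force: 0.0
```

>>> {"fn": "play_rows", "kwargs": {
  "steps": [
    {"dx":-0.258,"dy":0.384,"dz":-0.2,"ax":0,"ay":0,"az":0.0494,"jaw":0.2},
    {"dx":-0.258,"dy":0.384,"dz":-0.2,"ax":0,"ay":0,"az":0.0494,"jaw":0.2},
    {"dx":-0.258,"dy":0.384,"dz":-0.2,"ax":0,"ay":0,"az":0.0494,"jaw":0.2},
    {"dx":-0.258,"dy":0.384,"dz":-0.2,"ax":0,"ay":0,"az":0.0494,"jaw":0.2},
    {"dx":-0.258,"dy":0.384,"dz":-0.2,"ax":0,"ay":0,"az":0.0494,"jaw":0.2}
  ]
}}

```text
t: 6.75
eef_pos: [0.4621, 0.3365, 0.2044]
eef_rot: [[-0.6, -0.8, 0.0], [-0.8, 0.6, 0.0], [-0.0, -0.0, -1.0]]
force: [1.0, 1.2, 0.3]
width: 0.799
gripper_force: 0.0
```

>>> {"fn": "play_rows", "kwargs": {
  "steps": [
    {"dx":0,"dy":0,"dz":0,"ax":0,"ay":0,"az":0,"jaw":0.2},
    {"dx":0,"dy":0,"dz":0,"ax":0,"ay":0,"az":0,"jaw":0.2},
    {"dx":0,"dy":0,"dz":0,"ax":0,"ay":0,"az":0,"jaw":0.2},
    {"dx":0,"dy":0,"dz":0,"ax":0,"ay":0,"az":0,"jaw":0.2},
    {"dx":0,"dy":0,"dz":0,"ax":0,"ay":0,"az":0,"jaw":0.2}
  ]
}}

```text
t: 7.25
eef_pos: [0.4637, 0.3349, 0.2049]
eef_rot: [[-0.603, -0.797, 0.0], [-0.797, 0.603, 0.0], [-0.0, -0.0, -1.0]]
force: [0.4, 0.2, 0.6]
width: 0.797
gripper_force: 0.0
```

```bash
python3 - <<'E'
from h import *
s=read_state();print(s["eef_pos"],s["eef_rot"])
c=eyes.camera_info("wrist");im=eyes.capture("wrist")
def box(x,y,yw):
    a=np.radians(yw);R=np.array([[np.cos(a),-np.sin(a)],[np.sin(a),np.cos(a)]])
    L=np.array([[.012,.017],[.012,-.017],[-.012,-.017],[-.012,.017]])@R.T+[x,y]
    return proj("wrist",np.c_[L,[.062]*4],c)
q=box(.4635,.3355,53);print(q.round(0).tolist())
o=np.clip(q.mean(0)-[80,60],0,[480,280]).astype(int);print(o)
cv2.imwrite("pics/wrist2.png",cv2.resize(im[o[1]:o[1]+120,o[0]:o[0]+160],None,fx=5,fy=5))
E
```

```text
[0.46372032 0.33492697 0.20487792] [[-6.03487922e-01 -7.97372001e-01  4.67957199e-04]
 [-7.97372012e-01  6.03488053e-01  2.10020071e-04]
 [-4.49870703e-04 -2.46391397e-04 -9.99999868e-01]]
[[336.0, 200.0], [298.0, 200.0], [297.0, 174.0], [337.0, 174.0]]
[236 127]
```

View pics/wrist2.png

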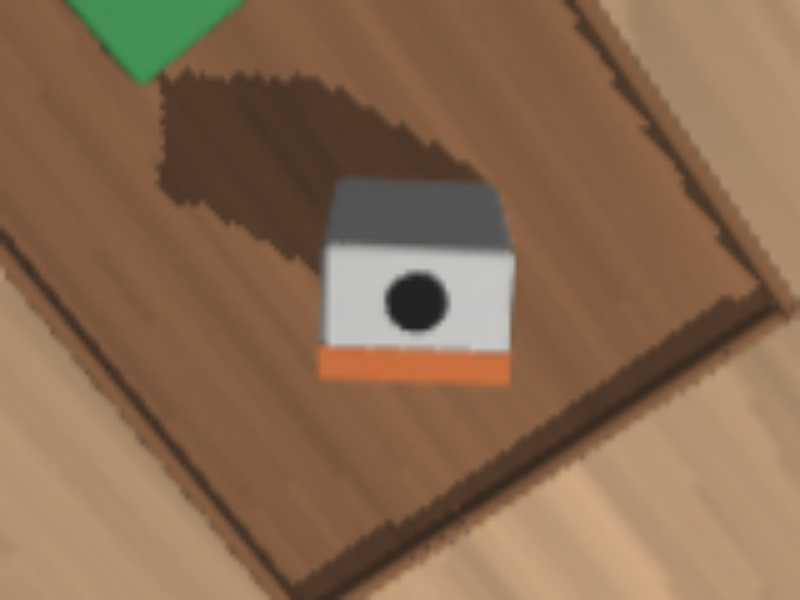

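The wrist crop shows the sharpener top at (320–514, 242–384) and its orange blade edge facing down, within about 2 mm and 2° of the estimate. I'll descend and grip.

>>> {"fn": "play_rows", "kwargs": {
  "steps": [
    {"dx":0,"dy":0.025,"dz":-0.5,"ax":0,"ay":0,"az":0,"jaw":0.2},
    {"dx":0,"dy":0,"dz":-0.5,"ax":0,"ay":0,"az":0,"jaw":0.2},
    {"dx":0,"dy":0,"dz":-0.5,"ax":0,"ay":0,"az":0,"jaw":0.2},
    {"dx":0,"dy":0,"dz":-0.45,"ax":0,"ay":0,"az":0,"jaw":0.2},
    {"dx":0,"dy":0,"dz":-0.34,"ax":0,"ay":0,"az":0,"jaw":0.2}
  ]
}}

```text
t: 7.8
eef_pos: [0.4627, 0.3368, 0.0194]
eef_rot: [[-0.603, -0.798, -0.001], [-0.798, 0.603, -0.001], [0.001, 0.001, -1.0]]
force: [0.6, 1.0, 0.6]
width: 0.8
gripper_force: 0.0
```

>>> {"fn": "play_rows", "kwargs": {
  "steps": [
    {"dx":0,"dy":0,"dz":0,"ax":0,"ay":0,"az":0,"jaw":0.2},
    {"dx":0,"dy":0,"dz":0,"ax":0,"ay":0,"az":0,"jaw":1},
    {"dx":0,"dy":0,"dz":0,"ax":0,"ay":0,"az":0,"jaw":1},
    {"dx":0,"dy":0,"dz":0,"ax":0,"ay":0,"az":0,"jaw":1},
    {"dx":0,"dy":0,"dz":0,"ax":0,"ay":0,"az":0,"jaw":1}
  ],
  "grip_force": 40
}}

```text
t: 8.3
eef_pos: [0.4641, 0.338, 0.0232]
eef_rot: [[-0.602, -0.798, 0.003], [-0.798, 0.602, 0.001], [-0.003, -0.001, -1.0]]
force: [-1.2, -0.7, 4.7]
width: 0.394
gripper_force: 39.2
```

>>> {"fn": "play_rows", "kwargs": {
  "steps": [
    {"dx":0,"dy":0,"dz":0,"ax":0,"ay":0,"az":0,"jaw":1},
    {"dx":0,"dy":0,"dz":0.1,"ax":0,"ay":0,"az":0,"jaw":1},
    {"dx":0,"dy":0,"dz":0.2,"ax":0,"ay":0,"az":0,"jaw":1},
    {"dx":0,"dy":0,"dz":0.3,"ax":0,"ay":0,"az":0,"jaw":1},
    {"dx":0,"dy":0,"dz":0.3,"ax":0,"ay":0,"az":0,"jaw":1}
  ]
}}

```text
t: 8.8
eef_pos: [0.4631, 0.3375, 0.0954]
eef_rot: [[-0.602, -0.798, 0.001], [-0.798, 0.602, 0.0], [-0.001, -0.0, -1.0]]
force: [0.3, -0.5, -1.0]
width: 0.391
gripper_force: 39.5
```

>>> {"fn": "play_rows", "kwargs": {
  "steps": [
    {"dx":0.096,"dy":-0.409,"dz":0.217,"ax":0,"ay":0,"az":-0.0494,"jaw":1},
    {"dx":0.096,"dy":-0.409,"dz":0.217,"ax":0,"ay":0,"az":-0.0494,"jaw":1},
    {"dx":0.096,"dy":-0.409,"dz":0.217,"ax":0,"ay":0,"az":-0.0494,"jaw":1},
    {"dx":0.096,"dy":-0.409,"dz":0.217,"ax":0,"ay":0,"az":-0.0494,"jaw":1},
    {"dx":0.096,"dy":-0.409,"dz":0.217,"ax":0,"ay":0,"az":-0.0494,"jaw":1}
  ]
}}

```text
t: 9.3
eef_pos: [0.5016, 0.1726, 0.1824]
eef_rot: [[-0.861, -0.508, 0.002], [-0.508, 0.861, 0.0], [-0.002, -0.001, -1.0]]
force: [0.5, 0.5, -0.7]
width: 0.398
gripper_force: 39.4
```

>>> {"fn": "play_rows", "kwargs": {
  "steps": [
    {"dx":0.096,"dy":-0.409,"dz":0,"ax":0,"ay":0,"az":-0.0494,"jaw":1},
    {"dx":0.096,"dy":-0.409,"dz":0,"ax":0,"ay":0,"az":-0.0494,"jaw":1},
    {"dx":0.096,"dy":-0.409,"dz":0,"ax":0,"ay":0,"az":-0.0494,"jaw":1},
    {"dx":0.096,"dy":-0.409,"dz":0,"ax":0,"ay":0,"az":-0.0494,"jaw":1},
    {"dx":0.096,"dy":-0.409,"dz":0,"ax":0,"ay":0,"az":-0.0494,"jaw":1}
  ]
}}

```text
t: 9.8
eef_pos: [0.5401, 0.0089, 0.1816]
eef_rot: [[-0.989, -0.145, 0.002], [-0.145, 0.989, -0.0], [-0.002, -0.0, -1.0]]
force: [0.5, 1.0, -0.9]
width: 0.398
gripper_force: 39.4
```

>>> {"fn": "play_rows", "kwargs": {
  "steps": [
    {"dx":0,"dy":0,"dz":0,"ax":0,"ay":0,"az":0,"jaw":1},
    {"dx":0,"dy":0,"dz":0,"ax":0,"ay":0,"az":0,"jaw":1},
    {"dx":0,"dy":0,"dz":0,"ax":0,"ay":0,"az":0,"jaw":1},
    {"dx":0,"dy":0,"dz":0,"ax":0,"ay":0,"az":0,"jaw":1},
    {"dx":0,"dy":0,"dz":0,"ax":0,"ay":0,"az":0,"jaw":1}
  ]
}}

```text
t: 10.3
eef_pos: [0.5397, 0.0111, 0.1804]
eef_rot: [[-0.989, -0.149, 0.0], [-0.149, 0.989, 0.0], [-0.0, -0.0, -1.0]]
force: [0.5, 0.3, 0.2]
width: 0.395
gripper_force: 39.6
```

```bash
python3 - <<'E'
from h import *
from fit import stand,scr
s=read_state();print(s["eef_pos"],s["eef_rot"],s["width"],s["gripper_force"])
im=eyes.capture("scene");cv2.imwrite("pics/scene3.png",cv2.resize(im[90:290,230:470],None,fx=3,fy=3))
f=lambda X:((proj("scene",X)-[230,90])*3).round(0).tolist()
p=[.5982,.0185,.1488]
print("sharpener top expected",f(stand(p,[[.061-.12+a,b,.222] for a,b in((.012,.017),(.012,-.017),(-.012,-.017),(-.012,.017))])))
print("lower blade face",f(stand(p,[[.061-.108,b,.164] for b in(.017,-.017)])))
E
```

```text
[0.53971061 0.0110792  0.18037289] [[-9.88794268e-01 -1.49284543e-01  1.44802835e-04]
 [-1.49284544e-01  9.88794278e-01  4.42148019e-06]
 [-1.43840273e-04 -1.72448908e-05 -9.99999990e-01]] 0.3952550757199096 39.615851640701294
sharpener top expected [[357.0, 150.0], [299.0, 164.0], [284.0, 134.0], [341.0, 120.0]]
lower blade face [[349.0, 218.0], [295.0, 231.0]]
```

View pics/scene3.png

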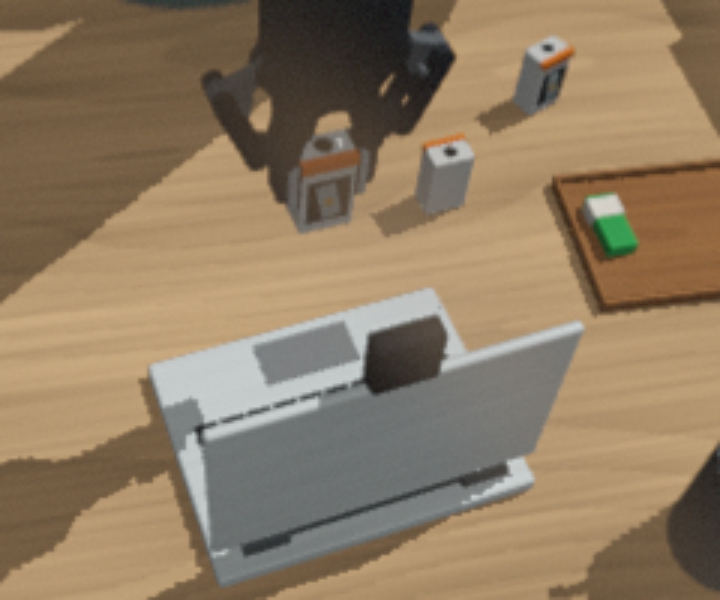

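The final view matches the expected projection. The sharpener is upright with its lower edge at (300,231)–(352,222), its blade and orange strip face the lens, and the screen stays at about 1.52–1.55 rad. I'll hand it in.

```bash
python3 -c "
from station import ticket;print(ticket.sign_off())"
```

```text
the job is handed in; nothing more can be done
None
```

The job is handed in, with no verdict returned: by my last picture the screen is upright and the tray sharpener is held still about 12 cm in front of the lens, upright and blade side facing it, with the eraser and both cups untouched.

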